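# Close the casting mould to the gauge mark with the knurled wheel

### The job

Close up the casting mould: with the fingertips, roll the exposed top of the knurled adjuster wheel, not gripping it, until the pointer on the moving half stands level with the point of the gauge mark on the steel rule, without running past it. Work the mould only through its wheel, do not shift the gauge mark, and leave the things round about where they stand.

Things in the scene. Friction and masses are not known exactly. Their poses are not given: they have to be found in the camera images.
- clamp: mould-closing clamp fixed on the table: grey base plate, x -80 to 80 mm, y -170 to 160 mm, 12 mm thick; origin under it. y is the closing direction, x points away from the robot (turned at most 0.4 rad). From -y to +y: wheel housing, moving plaster half, gap (32 mm when fully open), fixed plaster half. Halves reach 112 mm above the table. The rule runs along the +x edge at 88 mm height.
- wheel_top (a point): topmost point of the wheel's rim, mid-width, 98 mm above the table, at clamp x 0, y -135 mm; does not turn with the wheel, its axes are the clamp's. The aluminium housing round the wheel is open on top, 104 mm (x) by 50 mm (y), its edge 78 mm above the table: only the top 20 mm of the wheel stands out, to be reached from above.
- wheel: knurled steel wheel, 80 mm diameter, 28 mm wide, origin at its centre 58 mm above the table, axis level along the clamp's y. Rolling the top of the rim towards the robot (clamp -x) closes the gap, 25 mm per full turn (4.0 mm per rad, 1 mm per 10 mm of rim); the other way opens it. About 1.5 N along the rim turns it; it stays where it is left.
- carriage: moving half of the mould, not to be pushed directly: aluminium carriage on two rails with a plaster block 100 by 40 by 72 mm; origin on the table plane under its platen, at clamp x 0, y -35 mm when fully back; slides along the clamp's y, up to 25 mm.
- pointer_tip (a point): tip of the steel pointer (11 mm wide) on the moving half, above the rule, 95 mm above the table, clamp x 68 mm, on the pointer's centre line; moves in clamp +y as the mould closes
- mark_tip (a point): point of the gauge mark, a steel slider (11 mm wide) on the outer edge of the rule, pointing at the pointer; 95 mm above the table, clamp x 69 mm; at the start 7 to 17 mm in clamp +y from the pointer. This point's axes are the clamp's; level means pointer_tip's y in this frame is zero
- tape_roll: bystander, roll of blue tape, 96 mm diameter, 25 mm high, lying flat off the wheel end of the clamp; origin under it
- mixing_cup: bystander, white cup, 68 mm diameter, 75 mm high, on the robot's side of the clamp; origin under it
- paint_brush: bystander, brush 180 mm long, lying on the robot's side of the clamp; origin under it
- jelly_jar: bystander, jar 66 mm diameter, 65 mm high, standing on the far side of the clamp; origin under it
- paint_bottle_a: bystander, red paint bottle 56 mm diameter, 160 mm high; origin under it
- paint_bottle_b: bystander, green paint bottle 56 mm diameter, 150 mm high; origin under it
- drink_can: bystander, can 66 mm diameter, 120 mm high; origin under it
- scissors: bystander, scissors with orange handles, about 180 mm long, lying flat; origin under the pivot

How it is judged:
On the way, in this order (a step that is already met when the one before it is completed fails the run):
1. a fingertip rolls the wheel: the pointer comes within 6 mm of the mark under the finger (contact force between the fingers and wheel above 0.5 N and y of pointer_tip in the frame of mark_tip above -0.006 m).
2. the pointer is level with the mark, within 2 mm (y of pointer_tip in the frame of mark_tip between -0.002 and 0.002 m), for 0.1 s.
At the end, for the whole second after the job is handed in: The pointer stands level with the gauge mark to within 2 mm either way, the carriage is at rest and the mark has not been shifted by 2 mm (all of step 2 and linear speed of carriage below 0.003 m/s and distance of mark_tip from where it was at the start of the episode below 0.002 m); the robot touches nothing.
It fails at once if the mould is run more than 4 mm past the mark (y of pointer_tip in the frame of mark_tip above 0.004 m).
It fails at once if the moving half is pushed directly (over 2 N) (contact force between any of the arm, the fingers and carriage above 2 N).
It fails at once if the wheel is taken between the fingers: the grasp point comes within 50 mm of the wheel's centre (distance between the grasp point and wheel below 0.05 m).
It fails at once if the gauge mark is shifted (distance of mark_tip from where it was at the start of the episode above 0.002 m).
It fails at once if a bystander is knocked, lifted or carried off (over 20 mm) (distance of any of tape_roll, mixing_cup, paint_brush, jelly_jar, paint_bottle_a, paint_bottle_b, drink_can, scissors from where it was at the start of the episode above 0.02 m).
It also fails if it takes over 61 s, if anything falls off the work surface, if the arm or the gripper's body presses on something with over 40 N, if the wrist force passes 120 N, or if a joint passes its speed limit or range.

### The arm

A 6-joint arm with a two-finger parallel gripper is mounted at the origin on the work surface. World frame = base frame: x ahead of the robot, y to its left, z up, the work surface at z = 0. Lengths are in m, angles in rad, forces in N, time in s.
With the tool pointing down it reaches from about 0.375 to 0.975 m from the base axis. Payload 3.8 kg.
Tool frame: the origin (TCP) lies midway between the tips of the shut fingers; the grasp point (between the pads) lies 19 mm behind it; z points along the fingers, y is the line along which they close (so a half turn about z gives the same grasp; the last joint's range is limited). The gripper opens to 85 mm and grips with 20 to 120 N. Pads are 22 mm wide; open, the fingers measure 114 mm over their backs; the gripper's body (76 mm by 85 mm) begins 54 mm behind the grasp point. The pads swing forward as they close: fully open they stand 13 mm farther back than shut.
Start: joints at [-1.167, 0.264, 1.604, -0, 1.274, -0.037], TCP at [0.288, -0.61, 0.231] pointing down, gripper open.
Joint ranges: [-2.63, 2.63], [-0.94, 2.18], [0.31, 2.57], [-1.31, 4.45], [0, 2.66], [-2.55, 2.55]. Speed limits (rad/s): [2.57, 2.57, 3.14, 3.14, 3.14, 3.14].

### API

Orientations are given as a rotation vector (axis times angle).
In Python, from workcell import bot, imaging gives the robot as it stands.
- The arm moves only by the tool step_arm, never from a script. Its argument "series" is a list of rows, each an object of numbers: "grip": the closure, from -1 (fully open) to 1 (shut); "x", "y", "z": the shift along the tool's x, y, z normalised to -1 to 1, where 1 is 500 mm; "ax", "ay", "az": the turn, a rotation vector about the tool's x, y, z normalised to -1 to 1, where 1 is 30 degrees. A call has 1 to 12 rows; each row is the pose to reach, as a shift and turn from the pose commanded when the call began, along the tool's axes at that moment; what a row does not reach only later rows make up. A row lasts 1/10 s, in which the tool goes at most 50 mm and 8.59 degrees, less where a joint would pass 70% of its speed; a pose out of reach is approached as far as the arm can. A call with a number of a shift or a turn outside -1 to 1 is refused whole. A call with a gripper value outside its range is refused whole. The fingers move at their own pace and stop on an object; "force" is the grip in N (left out, the last holds). Time passes only in rows, so rows that repeat a pose let the fingers close. It gives the time, the measured TCP pose, the force, the opening and the grip force at its end, in the units of the state.
- bot.read_state(): the state, without advancing time (a new reading comes with each control period).
- imaging.read_camera(name): name is "scene" or "side" or "wrist"; returns a dict with "img" (420x560x3 uint8, red, green, blue), "fx", "fy", "cx", "cy" (pixels), "R" (3x3) and "t" (3): a world point X has camera coordinates R X + t. Camera axes: x right, y down, z forward; pixel columns grow to the right and rows downward; lengths in m; the calibration is good to about 2 mm. A picture is of the moment at which its call begins. There is no depth.
- bot.finish_job(): hands the job in; it is judged then, once.
The state is a dict: "time": time; "q": joint angles; "joint_vel": joint speeds; "joint_torque": joint torques, N m; "tool_pos": TCP position; "tcp_rot": TCP orientation; "wrist_force": force on the tool from outside, world axes, zero at the start; "torque": the same for the moment, N m; "width": opening from 0.0 (shut) to 1.0 (fully open); "grip_force": force on a finger pad.
Only numpy, scipy, OpenCV 4.12 (cv2) and the standard library are available. Lean on these libraries where they do the work, as an engineer would, in place of code of your own. Each camera call takes 0.05 s, during which the arm holds its last target. There are 200 camera calls.

## Working session

There is one attempt and no reset: what is moved stays moved. The work goes in short steps, Python scripts to look and compute and a tool call to move; the robot and the scene stay as the last step left them, time stands still between calls to the robot, and variables do not carry over. Pictures are saved under pics/ and viewed, at most 10 in all, crops included, and the job is handed in when it is done.

Besides the shell and the picture viewer there is one more tool, called after "Emit:" by a JSON object that holds its "method" and its "body". step_arm: Moves the arm, as the interface text tells. Scaled input: -1 to 1 covers 500 mm each way for a shift and 30 degrees each way for a turn. Its arguments: {"type":"object","properties":{"series":{"type":"array","items":{"type":"object","properties":{"grip":{"type":"number"},"x":{"type":"number","minimum":-1,"maximum":1},"y":{"type":"number","minimum":-1,"maximum":1},"z":{"type":"number","minimum":-1,"maximum":1},"ax":{"type":"number","minimum":-1,"maximum":1},"ay":{"type":"number","minimum":-1,"maximum":1},"az":{"type":"number","minimum":-1,"maximum":1}}}},"force":{"type":"number"}},"required":["series"]}

```bash
mkdir -p pics; cat > h.py <<'E'
import numpy as np, cv2
from workcell import bot, imaging
def snap(n,f):
    c=imaging.read_camera(n); cv2.imwrite('pics/'+f,c['img'][:,:,::-1]); np.savez('pics/'+f+'.npz',**{k:c[k] for k in c}); return c
def ray(c,u,v,z):
    R=np.array(c['R']);t=np.array(c['t']); o=-R.T@t
    d=R.T@np.array([(u-c['cx'])/c['fx'],(v-c['cy'])/c['fy'],1]); return o+d*(z-o[2])/d[2]
def proj(c,X):
    p=np.array(c['R'])@np.array(X)+np.array(c['t']); return c['fx']*p[0]/p[2]+c['cx'],c['fy']*p[1]/p[2]+c['cy']
E
python3 - <<'E'
from h import *
for n in('scene','side'):
    c=snap(n,n+'1.png'); print(n,c['fx'],-np.array(c['R']).T@c['t'])
s=bot.read_state();print(s['tool_pos'],s['tcp_rot'],s['wrist_force'],s['time'])
E
```

```text
scene 389.10718082770995 [1.42335768 0.51003123 1.03614538]
side 534.0808446086272 [0.08694525 0.88145913 1.34098665]
[ 0.28772602 -0.60988691  0.23007654] [-3.06366130e+00 -6.86339077e-01  5.90789498e-04] [-0.51065358 -0.55093417  0.63061225] 0.1
```

View pics/scene1.png

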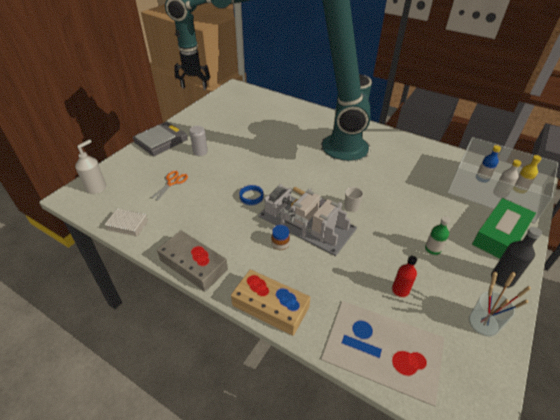

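View pics/side1.png

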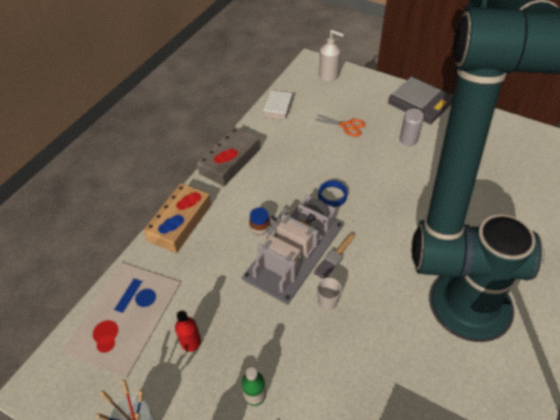

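The clamp sits near (305,218) in the scene view and (295,245) in the side view. The tape is off the wheel end, the jar on the far side, and the cup and brush on the robot's side. I'll zoom in on both.

```bash
python3 - <<'E'
import cv2,numpy as np
a=cv2.imread('pics/scene1.png')[170:260,240:370]; b=cv2.imread('pics/side1.png')[175:310,230:360]
a=cv2.resize(a,(390*2//2,270),interpolation=cv2.INTER_CUBIC) if 0 else cv2.resize(a,None,fx=3,fy=3,interpolation=cv2.INTER_CUBIC)
b=cv2.resize(b,None,fx=3,fy=3,interpolation=cv2.INTER_CUBIC)
o=np.zeros((405,790,3),np.uint8); o[:270,:390]=a;o[:405,400:790]=b; cv2.imwrite('pics/crop1.png',o)
E
```

```text
(no output)
```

View pics/crop1.png

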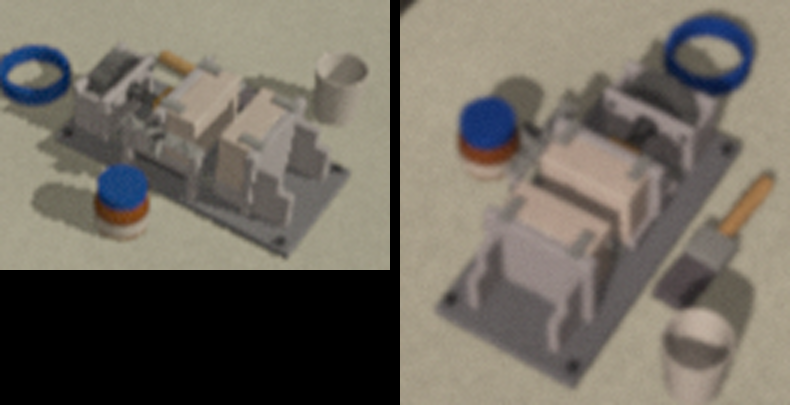

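Visible base-plate corners, in crop pixels: scene (58,140), (286,258), (350,172); side (436,310), (576,386), (742,146). I'll fit the clamp pose from these.

```bash
python3 - <<'E'
from h import *
from scipy.optimize import least_squares
sc=np.load('pics/scene1.png.npz'); sd=np.load('pics/side1.png.npz')
obs=[(sc,(259.3,216.7),(80,-170)),(sc,(335.3,256),(80,160)),(sc,(356.7,227.3),(-80,160)),(sd,(242,278.3),(80,160)),(sd,(288.7,303.7),(-80,160)),(sd,(344,223.7),(-80,-170))]
def W(p,x,y,z):
    c,s=np.cos(p[2]),np.sin(p[2]); return [p[0]+c*x-s*y,p[1]+s*x+c*y,z]
f=lambda p:np.concatenate([np.array(proj(c,W(p,a[0]/1e3,a[1]/1e3,.012)))-o for c,o,a in obs])
for c,o,a in obs: print(a,ray(c,*o,.012).round(4))
r=least_squares(f,[.6,0,0]);p=r.x;print(p,r.fun.round(1));np.save('p.npy',p)
print('wheel',W(p,0,-.135,.098),'ptr',W(p,.068,-.035,.095))
s=bot.read_state()
from scipy.spatial.transform import Rotation as Ro
print(Ro.from_rotvec(s['tcp_rot']).as_matrix().round(3))
for n,c in(('scene',sc),('side',sd)):
  print(n,[np.round(proj(c,W(p,*q)),0) for q in((0,-.135,.098),)])
E
```

```text
(80, -170) [ 0.5933 -0.0738  0.012 ]
(80, 160) [0.6112 0.2452 0.012 ]
(-80, 160) [0.4501 0.253  0.012 ]
(80, 160) [0.602  0.2438 0.012 ]
(-80, 160) [0.444  0.2511 0.012 ]
(-80, -170) [ 0.4276 -0.0762  0.012 ]
[ 0.51718272  0.08937933 -0.04808147] [-1.7 -1.8  0.9 -1.2  0.6 -0.9 -1.1  0.  -0.7  0.4 -0.4 -0.3]
wheel [np.float64(0.5106942181221792), np.float64(-0.04546464827722417), 0.098] ptr [np.float64(0.5834219260657894), np.float64(0.051151502014892804), 0.095]
[[ 0.904  0.427 -0.001]
 [ 0.427 -0.904  0.002]
 [ 0.    -0.002 -1.   ]]
scene [array([278., 189.])]
side [array([317., 203.])]
```

The clamp is at about (0.517, 0.089), turned -0.048 rad, so the wheel top is at (0.511, -0.045). I'll move above it with the fingers shut and tool x along clamp x.

Emit:
{"method": "step_arm", "body": {"series": [{"x": 0.88, "y": -0.83, "z": 0, "az": 0.935, "grip": 1}, {"x": 0.88, "y": -0.83, "z": 0, "az": 0.935, "grip": 1}, {"x": 0.88, "y": -0.83, "z": 0, "az": 0.935, "grip": 1}, {"x": 0.88, "y": -0.83, "z": 0, "az": 0.935, "grip": 1}, {"x": 0.88, "y": -0.83, "z": 0, "az": 0.935, "grip": 1}, {"x": 0.88, "y": -0.83, "z": 0, "az": 0.935, "grip": 1}, {"x": 0.88, "y": -0.83, "z": 0, "az": 0.935, "grip": 1}, {"x": 0.88, "y": -0.83, "z": 0, "az": 0.935, "grip": 1}, {"x": 0.88, "y": -0.83, "z": 0, "az": 0.935, "grip": 1}, {"x": 0.88, "y": -0.83, "z": 0, "az": 0.935, "grip": 1}, {"x": 0.88, "y": -0.83, "z": 0, "az": 0.935, "grip": 1}, {"x": 0.88, "y": -0.83, "z": 0, "az": 0.935, "grip": 1}]}}

```text
validation failed for argument at $.se...
```

Emit:
{"method": "step_arm", "body": {"series": [{"x": 0.88, "y": -0.83, "z": 0.0, "ax": 0.0, "ay": 0.0, "az": 0.93, "grip": 1.0}], "force": 20}}

```text
time: 0.2
tool_pos: [0.3045, -0.5671, 0.2299]
tcp_rot: [3.109, 0.445, -0.002]
wrist_force: [1.2, 1.3, 0.1]
width: 0.863
grip_force: 0.0
```

Emit:
{"method": "step_arm", "body": {"series": [{"x": 0.69, "y": -0.885, "z": -0.04, "ax": 0.0, "ay": 0.0, "az": 0.635, "grip": 1.0}, {"x": 0.69, "y": -0.885, "z": -0.04, "ax": 0.0, "ay": 0.0, "az": 0.635, "grip": 1.0}, {"x": 0.69, "y": -0.885, "z": -0.04, "ax": 0.0, "ay": 0.0, "az": 0.635, "grip": 1.0}, {"x": 0.69, "y": -0.885, "z": -0.04, "ax": 0.0, "ay": 0.0, "az": 0.635, "grip": 1.0}, {"x": 0.69, "y": -0.885, "z": -0.04, "ax": 0.0, "ay": 0.0, "az": 0.635, "grip": 1.0}, {"x": 0.69, "y": -0.885, "z": -0.04, "ax": 0.0, "ay": 0.0, "az": 0.635, "grip": 1.0}, {"x": 0.69, "y": -0.885, "z": -0.04, "ax": 0.0, "ay": 0.0, "az": 0.635, "grip": 1.0}, {"x": 0.69, "y": -0.885, "z": -0.04, "ax": 0.0, "ay": 0.0, "az": 0.635, "grip": 1.0}, {"x": 0.69, "y": -0.885, "z": -0.04, "ax": 0.0, "ay": 0.0, "az": 0.635, "grip": 1.0}, {"x": 0.69, "y": -0.885, "z": -0.04, "ax": 0.0, "ay": 0.0, "az": 0.635, "grip": 1.0}, {"x": 0.69, "y": -0.885, "z": -0.04, "ax": 0.0, "ay": 0.0, "az": 0.635, "grip": 1.0}, {"x": 0.69, "y": -0.885, "z": -0.04, "ax": 0.0, "ay": 0.0, "az": 0.635, "grip": 1.0}], "force": 20}}

```text
time: 1.4
tool_pos: [0.5108, -0.0367, 0.2512]
tcp_rot: [-3.139, 0.058, -0.0]
wrist_force: [0.7, -0.2, 0.4]
width: 0.001
grip_force: 0.0
```

```bash
python3 - <<'E'
from h import *
from scipy.spatial.transform import Rotation as Ro
s=bot.read_state();print(s['tool_pos'],s['time'],s['width'],s['wrist_force'],s['q']);print(Ro.from_rotvec(s['tcp_rot']).as_matrix().round(3))
c=snap('wrist','w1.png'); cv2.imwrite('pics/w1.png',cv2.resize(c['img'][:,:,::-1],(784,588),interpolation=cv2.INTER_CUBIC))
R=np.array(c['R']);print(-R.T@c['t'],R.round(2),c['fx'])
E
```

```text
[ 0.51079051 -0.03673621  0.25117931] 1.4 0.0013539642407281946 [ 0.74025124 -0.18194237  0.39880556] [-0.12172624 -0.05959532  1.92180239  0.00197817  1.27927143  1.48558563]
[[ 0.999 -0.037  0.   ]
 [-0.037 -0.999  0.002]
 [ 0.    -0.002 -1.   ]]
[ 0.59412841 -0.03948467  0.39334434] [[-0.04 -1.   -0.  ]
 [-0.94  0.03  0.33]
 [-0.33  0.02 -0.95]] 371.5009306634265
```

View pics/w1.png

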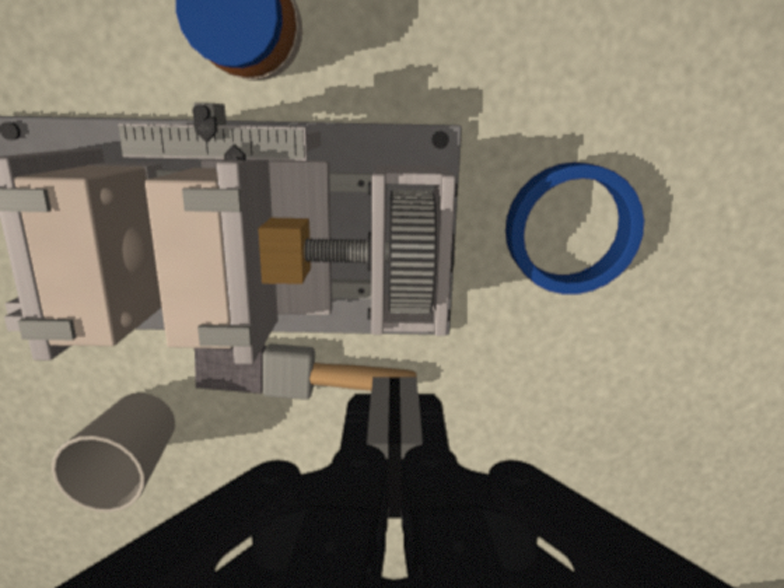

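The wrist view shows the wheel's exposed rim at x 391–437, y 187–315. The pointer tip is near (235,147) and the mark tip near (206,138). I'll measure those.

```bash
cat >> h.py <<'E'
p=np.load('p.npy')
def W(x,y,z,p=p):
    c,s=np.cos(p[2]),np.sin(p[2]); return [p[0]+c*x-s*y,p[1]+s*x+c*y,z]
def C(X,p=p):
    c,s=np.cos(p[2]),np.sin(p[2]); d=np.array(X[:2])-p[:2]; return np.array([c*d[0]+s*d[1],-s*d[0]+c*d[1]])*1e3
E
python3 - <<'E'
from h import *
c=np.load('pics/w1.png.npz')
for n,q,z in(('mark',(206,139),.095),('ptr',(235,147),.095),('corner -y+x',(461,126),.012),('wheel L',(391,250),.098),('wheel R',(437,250),.098),('hous TR',(454,176),.078),('hous TL',(372,176),.078),('hous BL',(372,333),.078),('hous BR',(448,333),.078)):
    X=ray(c,(q[0]+.5)/1.4-.5,(q[1]+.5)/1.4-.5,z); print(n,X.round(4),C(X).round(1))
im=c['img'][:,:,::-1][70:130,80:240]; cv2.imwrite('pics/z1.png',cv2.resize(im,None,fx=5,fy=5,interpolation=cv2.INTER_NEAREST))
E
```

```text
mark [0.5861 0.0657 0.095 ] [ 70.  -20.3]
ptr [0.5813 0.0504 0.095 ] [ 65.9 -35.9]
corner -y+x [ 0.5859 -0.0841  0.012 ] [  77. -170.]
wheel L [ 0.5205 -0.0336  0.098 ] [   9.2 -122.7]
wheel R [ 0.5195 -0.0604  0.098 ] [   9.5 -149.5]
hous TR [ 0.5592 -0.0724  0.078 ] [  49.7 -159.6]
hous TL [ 0.561  -0.0237  0.078 ] [  49.2 -110.9]
hous BL [ 0.4599 -0.0185  0.078 ] [ -52.  -110.5]
hous BR [ 0.4581 -0.0684  0.078 ] [ -51.4 -160.5]
```

View pics/z1.png

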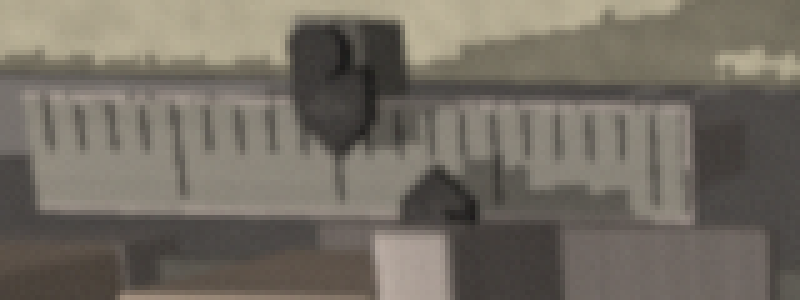

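Pointer to mark is 15.6 mm, or about 156 mm of rim, so I'll need three strokes. The wheel top refines to (0.509, -0.046). Next is a hover 28 mm beyond the top.

Emit:
{"method": "step_arm", "body": {"series": [{"x": 0.056, "y": 0.016, "z": 0.15, "ax": 0.0, "ay": 0.0, "az": 0.0, "grip": 1.0}, {"x": 0.056, "y": 0.016, "z": 0.26, "ax": 0.0, "ay": 0.0, "az": 0.0, "grip": 1.0}, {"x": 0.056, "y": 0.016, "z": 0.28, "ax": 0.0, "ay": 0.0, "az": 0.0, "grip": 1.0}, {"x": 0.056, "y": 0.016, "z": 0.28, "ax": 0.0, "ay": 0.0, "az": 0.0, "grip": 1.0}, {"x": 0.056, "y": 0.016, "z": 0.28, "ax": 0.0, "ay": 0.0, "az": 0.0, "grip": 1.0}, {"x": 0.056, "y": 0.016, "z": 0.28, "ax": 0.0, "ay": 0.0, "az": 0.0, "grip": 1.0}], "force": 20}}

```text
time: 2.05
tool_pos: [0.5392, -0.0512, 0.1139]
tcp_rot: [3.14, -0.067, 0.006]
wrist_force: [1.2, 0.9, 0.3]
width: -0.002
grip_force: 0.0
```

```bash
python3 - <<'E'
from h import *
from scipy.spatial.transform import Rotation as Ro
s=bot.read_state();print(s['tool_pos'],C(s['tool_pos']),s['time'],s['wrist_force']);print(Ro.from_rotvec(s['tcp_rot']).as_matrix().round(3))
E
```

```text
[ 0.53921726 -0.05122719  0.11390428] [  28.76704265 -139.38498516] 2.05 [1.16873713 0.88057681 0.32896052]
[[ 0.999 -0.043  0.004]
 [-0.043 -0.999 -0.001]
 [ 0.004  0.001 -1.   ]]
```

Emit:
{"method": "step_arm", "body": {"series": [{"x": -0.008, "y": -0.007, "z": 0.02, "ax": 0.0, "ay": 0.0, "az": 0.0, "grip": 1.0}, {"x": -0.008, "y": -0.007, "z": 0.03, "ax": 0.0, "ay": 0.0, "az": 0.0, "grip": 1.0}, {"x": -0.008, "y": -0.007, "z": 0.036, "ax": 0.0, "ay": 0.0, "az": 0.0, "grip": 1.0}, {"x": -0.008, "y": -0.007, "z": 0.04, "ax": 0.0, "ay": 0.0, "az": 0.0, "grip": 1.0}, {"x": -0.008, "y": -0.007, "z": 0.04, "ax": 0.0, "ay": 0.0, "az": 0.0, "grip": 1.0}], "force": 20}}

```text
time: 2.55
tool_pos: [0.5362, -0.0466, 0.0933]
tcp_rot: [3.141, -0.065, 0.009]
wrist_force: [2.2, 0.5, 4.2]
width: -0.004
grip_force: 2.3
```

Emit:
{"method": "step_arm", "body": {"series": [{"x": -0.012, "y": 0.0, "z": -0.003, "ax": 0.0, "ay": 0.0, "az": 0.0, "grip": 1.0}, {"x": -0.024, "y": 0.0, "z": -0.005, "ax": 0.0, "ay": 0.0, "az": 0.0, "grip": 1.0}, {"x": -0.036, "y": 0.0, "z": -0.0055, "ax": 0.0, "ay": 0.0, "az": 0.0, "grip": 1.0}, {"x": -0.048, "y": 0.0, "z": -0.0055, "ax": 0.0, "ay": 0.0, "az": 0.0, "grip": 1.0}], "force": 20}}

```text
time: 2.95
tool_pos: [0.5135, -0.0454, 0.0979]
tcp_rot: [-3.141, 0.066, -0.014]
wrist_force: [2.1, 2.7, 13.1]
width: -0.004
grip_force: 6.6
```

Emit:
{"method": "step_arm", "body": {"series": [{"x": -0.012, "y": 0.0, "z": 0.0, "ax": 0.0, "ay": 0.0, "az": 0.0, "grip": 1.0}, {"x": -0.024, "y": 0.0, "z": 0.0, "ax": 0.0, "ay": 0.0, "az": 0.0, "grip": 1.0}, {"x": -0.036, "y": 0.0, "z": 0.0005, "ax": 0.0, "ay": 0.0, "az": 0.0, "grip": 1.0}, {"x": -0.048, "y": 0.0, "z": 0.0026, "ax": 0.0, "ay": 0.0, "az": 0.0, "grip": 1.0}, {"x": -0.06, "y": 0.0, "z": 0.0066, "ax": 0.0, "ay": 0.0, "az": 0.0, "grip": 1.0}], "force": 20}}

```text
time: 3.45
tool_pos: [0.48, -0.0442, 0.0917]
tcp_rot: [3.141, -0.065, 0.003]
wrist_force: [0.1, 0.1, 0.5]
width: -0.001
grip_force: 0.0
```

Emit:
{"method": "step_arm", "body": {"series": [{"x": -0.008, "y": 0.0, "z": -0.03, "ax": 0.0, "ay": 0.0, "az": 0.0, "grip": 1.0}, {"x": -0.008, "y": 0.0, "z": -0.04, "ax": 0.0, "ay": 0.0, "az": 0.0, "grip": 1.0}, {"x": -0.008, "y": 0.0, "z": -0.04, "ax": 0.0, "ay": 0.0, "az": 0.0, "grip": 1.0}], "force": 20}}

```text
time: 3.75
tool_pos: [0.4761, -0.0443, 0.1113]
tcp_rot: [3.141, -0.065, 0.002]
wrist_force: [-0.6, 0.0, -1.0]
width: -0.001
grip_force: 0.0
```

```bash
python3 - <<'E'
from h import *
s=bot.read_state();print(s['tool_pos'],C(s['tool_pos']),s['time'],s['wrist_force'])
c=snap('wrist','w2.png'); cv2.imwrite('pics/w2.png',cv2.resize(c['img'][:,:,::-1],(784,588),interpolation=cv2.INTER_CUBIC))
for X in(W(.068,-.0355,.095),W(.069,-.0203,.095)): print(np.round(proj(c,X),0))
E
```

```text
[ 0.476066   -0.04432831  0.11125293] [ -34.64281722 -135.52930496] 3.75 [-0.63535926  0.04014384 -0.95202828]
[27. 28.]
[-13.  25.]
```

View pics/w2.png

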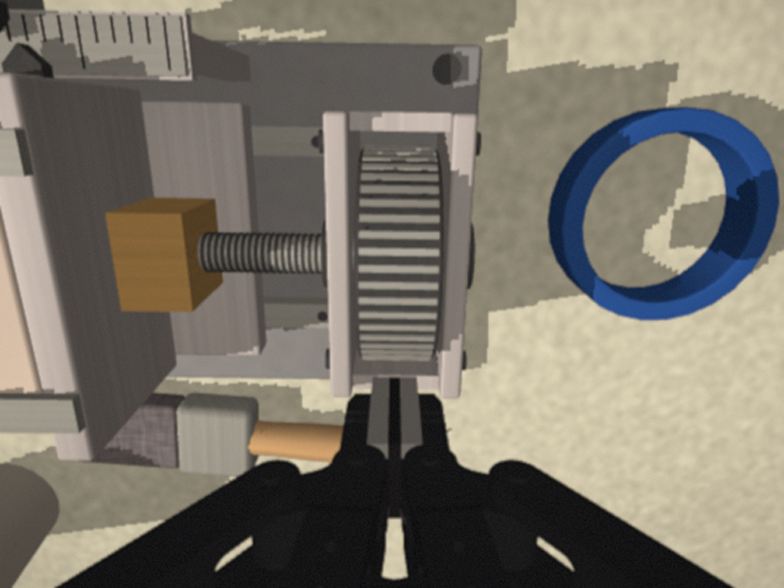

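The pointer tip is now near (22,45) in the wrist view and has moved about 4.3 mm; the wheel rolls properly. Second stroke is the same.

Emit:
{"method": "step_arm", "body": {"series": [{"x": 0.06, "y": 0.0, "z": -0.02, "ax": 0.0, "ay": 0.0, "az": 0.0, "grip": 1.0}, {"x": 0.12, "y": 0.0, "z": -0.01, "ax": 0.0, "ay": 0.0, "az": 0.0, "grip": 1.0}, {"x": 0.12, "y": 0.0, "z": 0.01, "ax": 0.0, "ay": 0.0, "az": 0.0, "grip": 1.0}, {"x": 0.12, "y": 0.0, "z": 0.03, "ax": 0.0, "ay": 0.0, "az": 0.0, "grip": 1.0}, {"x": 0.12, "y": 0.0, "z": 0.036, "ax": 0.0, "ay": 0.0, "az": 0.0, "grip": 1.0}, {"x": 0.12, "y": 0.0, "z": 0.036, "ax": 0.0, "ay": 0.0, "az": 0.0, "grip": 1.0}], "force": 20}}

```text
time: 4.4
tool_pos: [0.5368, -0.0468, 0.0929]
tcp_rot: [3.141, -0.066, 0.005]
wrist_force: [3.6, -0.2, 4.2]
width: -0.001
grip_force: 2.4
```

Emit:
{"method": "step_arm", "body": {"series": [{"x": -0.012, "y": 0.0, "z": -0.003, "ax": 0.0, "ay": 0.0, "az": 0.0, "grip": 1.0}, {"x": -0.024, "y": 0.0, "z": -0.005, "ax": 0.0, "ay": 0.0, "az": 0.0, "grip": 1.0}, {"x": -0.036, "y": 0.0, "z": -0.0055, "ax": 0.0, "ay": 0.0, "az": 0.0, "grip": 1.0}, {"x": -0.048, "y": 0.0, "z": -0.0055, "ax": 0.0, "ay": 0.0, "az": 0.0, "grip": 1.0}, {"x": -0.06, "y": 0.0, "z": -0.0055, "ax": 0.0, "ay": 0.0, "az": 0.0, "grip": 1.0}, {"x": -0.072, "y": 0.0, "z": -0.0055, "ax": 0.0, "ay": 0.0, "az": 0.0, "grip": 1.0}, {"x": -0.084, "y": 0.0, "z": -0.005, "ax": 0.0, "ay": 0.0, "az": 0.0, "grip": 1.0}, {"x": -0.096, "y": 0.0, "z": -0.003, "ax": 0.0, "ay": 0.0, "az": 0.0, "grip": 1.0}, {"x": -0.108, "y": 0.0, "z": 0.0, "ax": 0.0, "ay": 0.0, "az": 0.0, "grip": 1.0}], "force": 20}}

```text
time: 5.3
tool_pos: [0.4803, -0.0442, 0.0923]
tcp_rot: [-3.141, 0.065, 0.002]
wrist_force: [-0.1, -0.9, 0.4]
width: -0.004
grip_force: 0.0
```

Emit:
{"method": "step_arm", "body": {"series": [{"x": -0.01, "y": 0.0, "z": -0.04, "ax": 0.0, "ay": 0.0, "az": 0.0, "grip": 1.0}, {"x": 0.0, "y": 0.0, "z": -0.14, "ax": 0.0, "ay": 0.0, "az": 0.0, "grip": 1.0}, {"x": 0.06, "y": 0.0, "z": -0.24, "ax": 0.0, "ay": 0.0, "az": 0.0, "grip": 1.0}, {"x": 0.06, "y": 0.0, "z": -0.3, "ax": 0.0, "ay": 0.0, "az": 0.0, "grip": 1.0}, {"x": 0.06, "y": 0.0, "z": -0.3, "ax": 0.0, "ay": 0.0, "az": 0.0, "grip": 1.0}, {"x": 0.06, "y": 0.0, "z": -0.3, "ax": 0.0, "ay": 0.0, "az": 0.0, "grip": 1.0}], "force": 20}}

```text
time: 5.9
tool_pos: [0.511, -0.0457, 0.2423]
tcp_rot: [3.141, -0.066, -0.001]
wrist_force: [-0.1, 0.4, -0.4]
width: 0.0
grip_force: 0.0
```

```bash
python3 - <<'E'
from h import *
s=bot.read_state();print(s['tool_pos'],C(s['tool_pos']),s['time'],s['wrist_force'])
c=snap('wrist','w3.png')
a,b=proj(c,W(.067,-.0255,.095)); u,v=int(a)-50,int(b)-30; print(u,v)
cv2.imwrite('pics/z3.png',cv2.resize(c['img'][v:v+60,u:u+100,::-1],None,fx=7,fy=7,interpolation=cv2.INTER_CUBIC))
E
```

```text
[ 0.51097687 -0.04570197  0.24230882] [   0.29373535 -135.22346179] 5.9 [-0.14963059  0.43801686 -0.36117398]
87 75
```

View pics/z3.png

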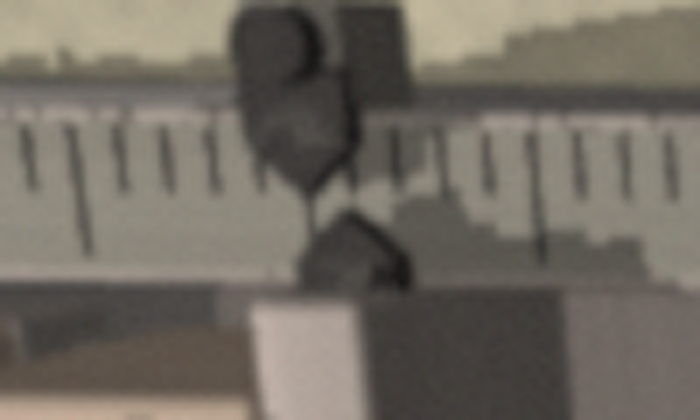

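Mark tip at crop (312,192), pointer tip at (350,210).

```bash
python3 - <<'E'
from h import *
c=np.load('pics/w3.png.npz')
f=lambda u,v,s,u0,v0:C(ray(c,u0+(u+.5)/s-.5,v0+(v+.5)/s-.5,.095))
print(f(312,192,7,87,75),f(350,210,7,87,75))
c=np.load('pics/w1.png.npz')
print(f(338,150,5,80,70),f(436,168,5,80,70))
E
```

```text
[ 69.2019635  -21.00787013] [ 67.37120062 -24.84986511]
[ 69.66420284 -20.41579992] [ 67.15514099 -35.30297403]
```

Remaining: 3.84 mm. Two strokes of about 55 mm rim gave 11.05 mm, so the last stroke needs about 37 mm of rim.

Emit:
{"method": "step_arm", "body": {"series": [{"x": 0.052, "y": 0.0, "z": 0.1, "ax": 0.0, "ay": 0.0, "az": 0.0, "grip": 1.0}, {"x": 0.052, "y": 0.0, "z": 0.2, "ax": 0.0, "ay": 0.0, "az": 0.0, "grip": 1.0}, {"x": 0.052, "y": 0.0, "z": 0.26, "ax": 0.0, "ay": 0.0, "az": 0.0, "grip": 1.0}, {"x": 0.052, "y": 0.0, "z": 0.275, "ax": 0.0, "ay": 0.0, "az": 0.0, "grip": 1.0}, {"x": 0.052, "y": 0.0, "z": 0.29, "ax": 0.0, "ay": 0.0, "az": 0.0, "grip": 1.0}, {"x": 0.052, "y": 0.0, "z": 0.298, "ax": 0.0, "ay": 0.0, "az": 0.0, "grip": 1.0}, {"x": 0.052, "y": 0.0, "z": 0.298, "ax": 0.0, "ay": 0.0, "az": 0.0, "grip": 1.0}], "force": 20}}

```text
time: 6.65
tool_pos: [0.5385, -0.0469, 0.0948]
tcp_rot: [3.141, -0.065, 0.003]
wrist_force: [0.1, -0.8, -0.2]
width: 0.004
grip_force: 0.0
```

Emit:
{"method": "step_arm", "body": {"series": [{"x": -0.012, "y": 0.0, "z": -0.003, "ax": 0.0, "ay": 0.0, "az": 0.0, "grip": 1.0}, {"x": -0.024, "y": 0.0, "z": -0.005, "ax": 0.0, "ay": 0.0, "az": 0.0, "grip": 1.0}, {"x": -0.036, "y": 0.0, "z": -0.0055, "ax": 0.0, "ay": 0.0, "az": 0.0, "grip": 1.0}, {"x": -0.048, "y": 0.0, "z": -0.0055, "ax": 0.0, "ay": 0.0, "az": 0.0, "grip": 1.0}, {"x": -0.06, "y": 0.0, "z": -0.0055, "ax": 0.0, "ay": 0.0, "az": 0.0, "grip": 1.0}, {"x": -0.07, "y": 0.0, "z": -0.0055, "ax": 0.0, "ay": 0.0, "az": 0.0, "grip": 1.0}, {"x": -0.07, "y": 0.0, "z": -0.0055, "ax": 0.0, "ay": 0.0, "az": 0.0, "grip": 1.0}], "force": 20}}

```text
time: 7.35
tool_pos: [0.5028, -0.0451, 0.0979]
tcp_rot: [-3.141, 0.066, -0.003]
wrist_force: [-1.2, 1.0, 7.8]
width: 0.002
grip_force: 4.1
```

Emit:
{"method": "step_arm", "body": {"series": [{"x": 0.0, "y": 0.0, "z": -0.02, "ax": 0.0, "ay": 0.0, "az": 0.0, "grip": 1.0}, {"x": 0.0, "y": 0.0, "z": -0.1, "ax": 0.0, "ay": 0.0, "az": 0.0, "grip": 1.0}, {"x": 0.02, "y": 0.0, "z": -0.2, "ax": 0.0, "ay": 0.0, "az": 0.0, "grip": 1.0}, {"x": 0.02, "y": 0.0, "z": -0.29, "ax": 0.0, "ay": 0.0, "az": 0.0, "grip": 1.0}, {"x": 0.02, "y": 0.0, "z": -0.29, "ax": 0.0, "ay": 0.0, "az": 0.0, "grip": 1.0}, {"x": 0.02, "y": 0.0, "z": -0.29, "ax": 0.0, "ay": 0.0, "az": 0.0, "grip": 1.0}], "force": 20}}

```text
time: 7.95
tool_pos: [0.5131, -0.0459, 0.2433]
tcp_rot: [3.14, -0.066, 0.004]
wrist_force: [0.2, 0.6, -1.7]
width: 0.003
grip_force: 0.0
```

```bash
python3 - <<'E'
from h import *
s=bot.read_state();print(s['tool_pos'],C(s['tool_pos']),s['time'],s['wrist_force'])
c=snap('wrist','w4.png')
a,b=proj(c,W(.067,-.0255,.095)); u,v=int(a)-50,int(b)-30; print(u,v)
cv2.imwrite('pics/z4.png',cv2.resize(c['img'][v:v+60,u:u+100,::-1],None,fx=7,fy=7,interpolation=cv2.INTER_CUBIC))
E
```

```text
[ 0.51314996 -0.04590441  0.24325881] [   2.47404219 -135.32122798] 7.95 [ 0.17096884  0.59654049 -1.7481515 ]
88 78
```

View pics/z4.png

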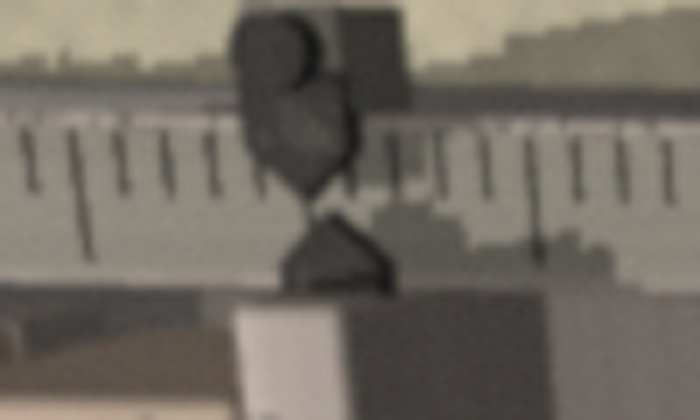

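The pointer is at (333,213) and the mark at (312,195), so about 2.0 mm remain. A short flat stroke of 20 mm over the top should close it.

Emit:
{"method": "step_arm", "body": {"series": [{"x": 0.012, "y": 0.0, "z": 0.1, "ax": 0.0, "ay": 0.0, "az": 0.0, "grip": 1.0}, {"x": 0.012, "y": 0.0, "z": 0.2, "ax": 0.0, "ay": 0.0, "az": 0.0, "grip": 1.0}, {"x": 0.012, "y": 0.0, "z": 0.26, "ax": 0.0, "ay": 0.0, "az": 0.0, "grip": 1.0}, {"x": 0.012, "y": 0.0, "z": 0.28, "ax": 0.0, "ay": 0.0, "az": 0.0, "grip": 1.0}, {"x": 0.012, "y": 0.0, "z": 0.288, "ax": 0.0, "ay": 0.0, "az": 0.0, "grip": 1.0}, {"x": 0.012, "y": 0.0, "z": 0.29, "ax": 0.0, "ay": 0.0, "az": 0.0, "grip": 1.0}, {"x": 0.012, "y": 0.0, "z": 0.29, "ax": 0.0, "ay": 0.0, "az": 0.0, "grip": 1.0}, {"x": 0.012, "y": 0.0, "z": 0.29, "ax": 0.0, "ay": 0.0, "az": 0.0, "grip": 1.0}], "force": 20}}

```text
time: 8.8
tool_pos: [0.5197, -0.0456, 0.0978]
tcp_rot: [-3.14, 0.066, -0.003]
wrist_force: [0.9, 1.5, 7.9]
width: -0.002
grip_force: 3.9
```

Emit:
{"method": "step_arm", "body": {"series": [{"x": -0.01, "y": 0.0, "z": 0.0, "ax": 0.0, "ay": 0.0, "az": 0.0, "grip": 1.0}, {"x": -0.02, "y": 0.0, "z": 0.0, "ax": 0.0, "ay": 0.0, "az": 0.0, "grip": 1.0}, {"x": -0.03, "y": 0.0, "z": 0.0, "ax": 0.0, "ay": 0.0, "az": 0.0, "grip": 1.0}, {"x": -0.038, "y": 0.0, "z": 0.0, "ax": 0.0, "ay": 0.0, "az": 0.0, "grip": 1.0}, {"x": -0.038, "y": 0.0, "z": 0.0, "ax": 0.0, "ay": 0.0, "az": 0.0, "grip": 1.0}, {"x": -0.038, "y": 0.0, "z": 0.0, "ax": 0.0, "ay": 0.0, "az": 0.0, "grip": 1.0}], "force": 20}}

```text
time: 9.4
tool_pos: [0.5002, -0.0446, 0.0977]
tcp_rot: [-3.14, 0.066, -0.002]
wrist_force: [-0.5, 2.9, 9.4]
width: 0.0
grip_force: 4.5
```

Emit:
{"method": "step_arm", "body": {"series": [{"x": 0.0, "y": 0.0, "z": -0.02, "ax": 0.0, "ay": 0.0, "az": 0.0, "grip": 1.0}, {"x": 0.0, "y": 0.0, "z": -0.1, "ax": 0.0, "ay": 0.0, "az": 0.0, "grip": 1.0}, {"x": 0.02, "y": 0.0, "z": -0.2, "ax": 0.0, "ay": 0.0, "az": 0.0, "grip": 1.0}, {"x": 0.02, "y": 0.0, "z": -0.29, "ax": 0.0, "ay": 0.0, "az": 0.0, "grip": 1.0}, {"x": 0.02, "y": 0.0, "z": -0.29, "ax": 0.0, "ay": 0.0, "az": 0.0, "grip": 1.0}, {"x": 0.02, "y": 0.0, "z": -0.29, "ax": 0.0, "ay": 0.0, "az": 0.0, "grip": 1.0}], "force": 20}}

```text
time: 10.0
tool_pos: [0.5102, -0.0458, 0.243]
tcp_rot: [3.14, -0.066, 0.004]
wrist_force: [0.0, 0.0, -0.6]
width: 0.0
grip_force: 0.0
```

```bash
python3 - <<'E'
from h import *
s=bot.read_state();print(s['tool_pos'],C(s['tool_pos']),s['time'],s['wrist_force'])
c=snap('wrist','w5.png')
a,b=proj(c,W(.067,-.0255,.095)); u,v=int(a)-50,int(b)-30; print(u,v)
cv2.imwrite('pics/z5.png',cv2.resize(c['img'][v:v+60,u:u+100,::-1],None,fx=7,fy=7,interpolation=cv2.INTER_CUBIC))
E
```

```text
[ 0.51016216 -0.04577765  0.24301791] [  -0.51639603 -135.33821634] 10.0 [ 0.00687834  0.01682906 -0.57288023]
87 74
```

View pics/z5.png

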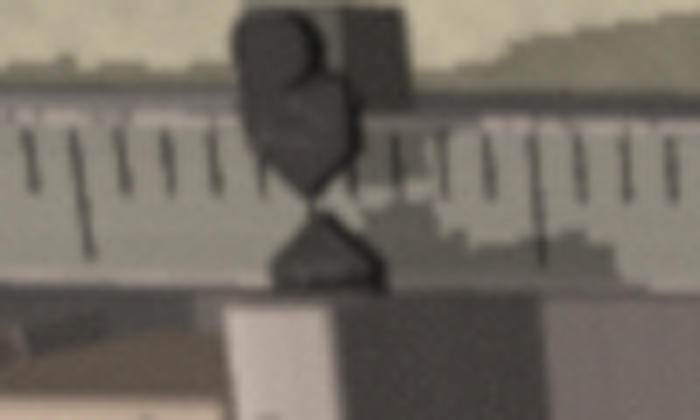

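The pointer is at (320,212) and the mark at (313,195). With the view's skew allowed for, the pointer is about 0.5 mm short of level, well inside 2 mm, and the robot is clear. Handing in.

```bash
python3 -c "
from workcell import bot
print(bot.finish_job())"
```

```text
the job is handed in; nothing more can be done
None
```

I closed the mould by rolling the wheel with the shut fingertips, and the last picture shows the pointer about 0.5 mm short of the mark (limit 2 mm) with the arm clear; I've handed the job in, but no verdict came back.

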